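# Index the portioning tray under the filling nozzle

### The arm

A 6-joint arm with a two-finger parallel gripper is mounted at the origin on the work surface. World frame = base frame: x ahead of the robot, y to its left, z up, the work surface at z = 0. Lengths are in m, angles in rad, forces in N, time in s.
With the tool pointing down it reaches from about 0.275 to 0.825 m from the base axis. Payload 4.9 kg.
Tool frame: the origin (TCP) lies at the very end of the fingers, on their centre line; the grasp point (between the pads) lies 19 mm behind it; z points along the fingers, y is the line along which they close (so a half turn about z gives the same grasp; the last joint's range is limited). The gripper opens to 85 mm and grips with 20 to 120 N. Pads are 22 mm wide; open, the fingers measure 114 mm over their backs; the gripper's body (76 mm by 85 mm) begins 54 mm behind the grasp point. The pads swing forward as they close: fully open they stand 13 mm farther back than shut.
Start: joints at [1.13, 0.326, -0.193, 1.052, 0, 1.437], TCP at [0.166, 0.524, 0.231] pointing down, gripper open.
Joint ranges: [-2.65, 2.65], [-0.97, 1.79], [-1.3, 1.35], [-1.93, 2.1], [-1.47, 1.37], [-3.14, 3.14]. Speed limits (rad/s): [2.57, 2.57, 3.14, 3.14, 3.14, 3.14].

### API

Orientations are given as [roll, pitch, yaw] about the fixed x, y, z axes, in that order (R = Rz(yaw) Ry(pitch) Rx(roll)).
In Python, from rig import state, read_camera, sign_off gives the robot as it stands.
- The arm moves only by the tool play_rows, never from a script. Its argument "rows" is a list of rows, each a list of 2 entries, a list of its own where there are three numbers: the shift along the tool's x, y, z in mm, then the turn, a rotation vector about the tool's x, y, z in rad. In form: [[[tx, ty, tz], [rx, ry, rz]], ...]. A call has 1 to 8 rows; each row shifts and turns the commanded pose from where the row before left it, along the tool's axes as they then stand; what a row does not reach is not made up. A row lasts 1/8 s, in which the tool goes at most 62.5 mm and 10.7 degrees, less where a joint would pass 70% of its speed; a pose out of reach is approached as far as the arm can. A call with a gripper value outside its range is refused whole. "fingers" is the closure, from 0 (fully open) to 1 (shut), set as the call begins (left out, the last holds). The fingers move at their own pace and stop on an object; the grip force is fixed at half the most. Time passes only in rows, so rows that do not move let the fingers close. It gives the time, the measured TCP pose, the force, the opening and the grip force at its end, in the units of the state.
- state(): the state, without advancing time (a new reading comes with each control period).
- read_camera(name): name is "side" or "top"; returns a dict with "image" (480x640x3 uint8, blue, green, red), "mtx" (3x3 intrinsics, pixels), "rvec" (rotation vector, rad) and "tvec" (3), from world to camera coordinates, as OpenCV has them. Camera axes: x right, y down, z forward; pixel columns grow to the right and rows downward; lengths in m; the calibration is good to about 2 mm. A picture is of the moment at which its call begins. There is no depth.
- sign_off(): hands the job in; it is judged then, once.
The state is a dict: "clock": time; "qpos": joint angles; "qd": joint speeds; "joint_torque": joint torques, N m; "tool_pos": TCP position; "orientation": TCP orientation; "force": force on the tool from outside, world axes, zero at the start; "wrist_torque": the same for the moment, N m; "grip_width": finger opening in m; "gripper_force": force on a finger pad.
Only numpy, scipy, OpenCV 4.12 (cv2) and the standard library are available. Lean on these libraries where they do the work, as an engineer would, in place of code of your own. Each camera call takes 0.05 s, during which the arm holds its last target. There are 200 camera calls.

### The job

Step the sliding dish tray of the portioning station under its fixed nozzle: first bring the large round ramekin so that the nozzle is over its middle and keep it still there for about a second, then bring the square dish so that the nozzle is over its middle and leave it there. Do not touch those two dishes themselves: they stay standing in the tray.

Things in the scene. Friction and masses are not known exactly. Their poses are not given: they have to be found in the camera images.
- knob_top (a point): Centre of the top of the upright black knob (30 mm diameter, 38 mm tall, on a 12 mm stem, top 118 mm above the table) on a tongue at the robot's side of the aluminium dish tray, 65 mm above the tongue. Fixed to the tray, which runs on two crossed level slides: it moves any way horizontally (about 2 N), never turns or lifts, and stays where left; all dishes shift with the knob.
- nozzle_tip (a point): Tip of the fixed steel nozzle, a slim cone pointing down (8 mm wide at the tip, 28 mm at its top 58 mm higher), at the end of a level 12 mm pipe from a post at the far left corner, 188 mm above the table. The tip is 122 mm above the table, 19 mm above the tallest dish. The slides let every pocket's middle come under it; at the start the tray is drawn towards the robot, clear of it.
- ramekin: Large round ramekin: white ceramic, 70 mm diameter, 50 mm tall, loose in one of the tray's 2 by 2 pockets (which one varies; tray centre 165 mm beyond the knob, pockets 86 mm wide at 90 mm pitch, walls 18 mm high). Origin: centre of its underside, 53 mm above the table; z up. Not the small round cup (46 mm diameter, 36 mm tall).
- square_dish: Square dish: white ceramic, 62 by 62 mm, 36 mm tall, loose in another of the tray's four pockets (which one varies). Origin: centre of its underside, 53 mm above the table; z up. Not the narrow oblong dish (70 by 36 mm, 30 mm tall) in another pocket.

How it is judged:
On the way, in this order (a step that is already met when the one before it is completed fails the run):
1. the ramekin is still under the nozzle, its centre within 15 mm of the tip seen from above, for half a second (horizontal distance between ramekin and nozzle_tip below 0.015 m and linear speed of ramekin below 0.015 m/s), for 0.5 s.
2. then the square dish is still under the nozzle, its centre within 15 mm of the tip seen from above (horizontal distance between square_dish and nozzle_tip below 0.015 m and linear speed of square_dish below 0.015 m/s), for 0.3 s.
At the end, for the whole second after the job is handed in: The square dish is at rest under the nozzle, its centre within 15 mm of the nozzle tip seen from above; both dishes stand upright (within 10 degrees) on the tray's floor (underside 45 to 61 mm above the table), the ramekin no farther than 260 mm from the knob (horizontal distance between square_dish and nozzle_tip below 0.015 m and linear speed of square_dish below 0.01 m/s and angle between each of square_dish, ramekin's own z axis and vertical below 0.17 rad and height (world z) of square_dish between 0.045 and 0.061 m and height (world z) of ramekin between 0.045 and 0.061 m and horizontal distance between ramekin and knob_top below 0.26 m); the robot touches nothing.
It fails at once if the robot touches the ramekin or the square dish (more than 1 N) (contact force between any of the arm, the fingers and ramekin above 1 N or contact force between any of the arm, the fingers and square_dish above 1 N).
It also fails if it takes over 40 s, if anything falls off the work surface, if the arm or the gripper's body presses on something with over 40 N, if the wrist force passes 120 N, or if a joint passes its speed limit or range.

## Working session

There is one attempt and no reset: what is moved stays moved. The work goes in short steps, Python scripts to look and compute and a tool call to move; the robot and the scene stay as the last step left them, time stands still between calls to the robot, and variables do not carry over. Pictures are saved under pics/ and viewed, at most 10 in all, crops included, and the job is handed in when it is done.

Besides the shell and the picture viewer there is one more tool, called after "Call:" as name(argument=value, ...) on one line, values as JSON. play_rows: Moves the arm, as the interface text tells. Its arguments: {"type":"object","properties":{"rows":{"type":"array","items":{"type":"array"}},"fingers":{"type":"number"}},"required":["rows"]}

```bash
mkdir -p pics; cat > h.py <<'E'
import numpy as np, cv2
from rig import state, read_camera, sign_off
def ray(c,u,v):
    R=cv2.Rodrigues(np.array(c["rvec"],float))[0]; t=np.array(c["tvec"],float).ravel()
    d=R.T@np.linalg.inv(np.array(c["mtx"],float))@np.array([u,v,1.]); return -R.T@t,d/np.linalg.norm(d)
def plane(c,u,v,z):
    o,d=ray(c,u,v); return o+d*(z-o[2])/d[2]
def tri(c1,p1,c2,p2):
    o1,d1=ray(c1,*p1);o2,d2=ray(c2,*p2)
    s=np.linalg.lstsq(np.c_[d1,-d2],o2-o1,rcond=None)[0]
    a=o1+s[0]*d1;b=o2+s[1]*d2; return (a+b)/2,np.linalg.norm(a-b)
def proj(c,X): return cv2.projectPoints(np.array(X,float).reshape(-1,3),np.array(c["rvec"],float),np.array(c["tvec"],float),np.array(c["mtx"],float),None)[0].reshape(-1,2)
E
python3 - <<'E'
from h import *; import pickle
for n in("top","side"):
    c=read_camera(n); cv2.imwrite(f"pics/{n}0.png",c["image"]); pickle.dump(c,open(n+"0.pkl","wb"))
    print(n,ray(c,320,240))
print(state())
E
```

```text
top (array([0.51502627, 0.03605942, 0.7504413 ]), array([ 0.16746311, -0.01013222, -0.98582628]))
side (array([0.50177584, 0.55647313, 0.65815551]), array([ 0.14562807, -0.72234635, -0.67602383]))
{'clock': 0.1, 'qpos': array([ 1.12981526e+00,  3.26892471e-01, -1.93462248e-01,  1.05200495e+00,
       -6.33238217e-06,  1.43660219e+00]), 'qd': array([ 7.65424388e-04, -2.76085845e-03,  2.92501933e-03,  4.36495644e-05,
        1.08531565e-03, -4.57233054e-04]), 'joint_torque': array([ 9.28811351e-04, -4.44240403e+01,  2.63037318e+01,  7.91486789e-03,
       -7.23337848e-05, -3.07324235e-06]), 'tool_pos': array([0.16586543, 0.52385575, 0.23057599]), 'orientation': array([-3.14004252e+00, -2.02887064e-04,  2.83480557e+00]), 'force': array([-0.35929495,  0.32239727,  0.15997922]), 'wrist_torque': array([-0.01777549,  0.00418104, -0.0303275 ]), 'gripper_force': 0.0, 'grip_width': 0.08523429580943474}
```

View pics/top0.png

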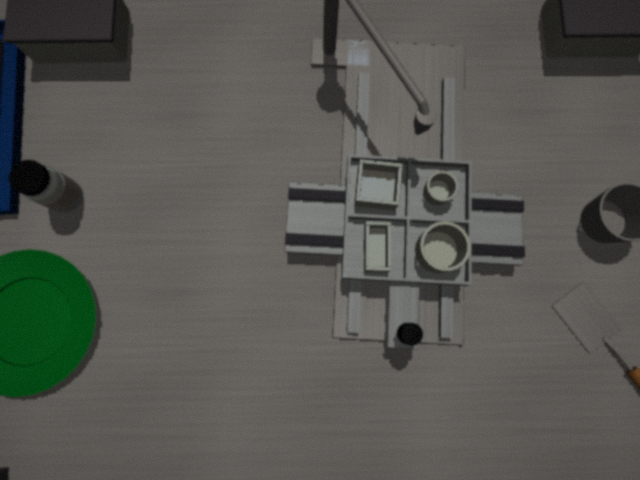

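View pics/side0.png

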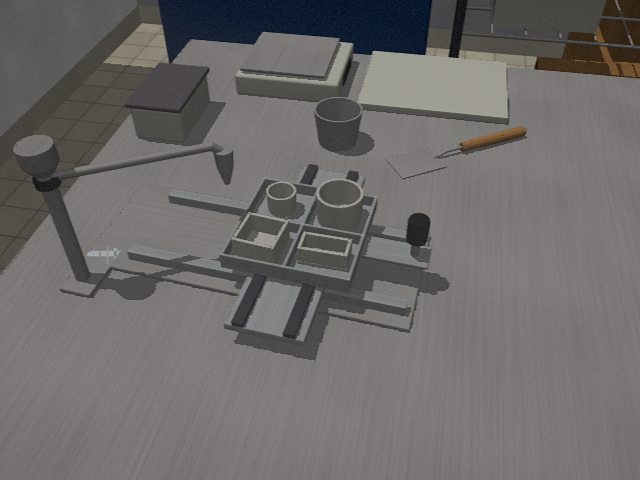

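The top view has +x up and +y left. The nozzle is near (424,118), the ramekin at (444,247) in the near right pocket, the square dish at (379,185) in the far left pocket, and the knob at (409,334). In the side view the nozzle tip is near (228,184), the ramekin rim near (340,192) and the knob at (418,228). I'll zoom in on these for exact pixels.

```bash
python3 - <<'E'
from h import *; import pickle
t=pickle.load(open("top0.pkl","rb"));s=pickle.load(open("side0.pkl","rb"))
def crop(c,x,y,w,h,k=5):
    i=cv2.resize(c["image"][y:y+h,x:x+w],None,fx=k,fy=k,interpolation=cv2.INTER_CUBIC)
    i=cv2.convertScaleAbs(i,alpha=1.3)
    for g in range(0,w,10): cv2.putText(i,str(x+g),(g*k,8),0,.3,(0,0,255)); cv2.line(i,(g*k,10),(g*k,16),(0,0,255))
    for g in range(10,h,10): cv2.putText(i,str(y+g),(0,g*k+3),0,.3,(0,0,255)); cv2.line(i,(20,g*k),(25,g*k),(0,0,255))
    return i
a=np.hstack([crop(t,395,90,60,50,6),crop(s,200,140,60,50,6)])
b=np.hstack([crop(t,385,310,60,50,6),crop(s,390,205,60,50,6)])
cv2.imwrite("pics/z.png",np.vstack([a,b]))
a=np.hstack([crop(t,340,150,140,140,4)[:,:],cv2.resize(crop(s,220,170,60,140,4),(240,560))])
cv2.imwrite("pics/z2.png",a)
for c,box in((t,(385,310,60,50)),(s,(390,205,60,50))):
    x,y,w,h=box; m=(c["image"][y:y+h,x:x+w].max(2)<35).astype(np.uint8)
    n,l,st,ce=cv2.connectedComponentsWithStats(m); k=1+st[1:,4].argmax(); print(st[k]+[x,y,0,0,0],ce[k]+[x,y])
E
```

```text
[397 324  25  21 426] [409.27464789 333.83333333]
[407 235   5   5  11] [408.45454545 236.81818182]
```

View pics/z.png

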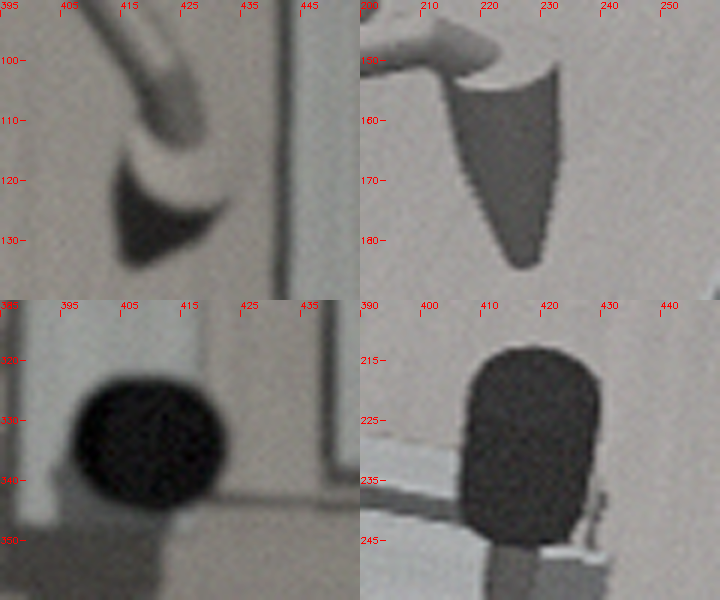

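View pics/z2.png

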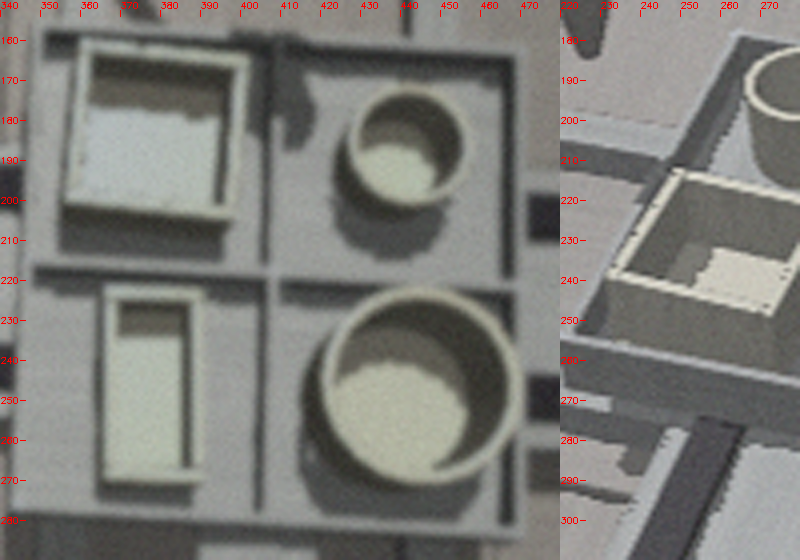

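```bash
python3 - <<'E'
from h import *; import pickle
t=pickle.load(open("top0.pkl","rb"));s=pickle.load(open("side0.pkl","rb"))
for n,a,b in(("tip",(416.7,132),(226.3,182.5)),("knob",(409.8,334),(418.3,220.5)),("ram",(445.3,246.5),(340,192)),
 ("sqTL",(360,159.5),(232,237.5)),("sqBL",(354.5,201.5),(272.5,248)),("sqTR",(402,163),(250,213))): 
    p,e=tri(t,a,s,b); print(n,p.round(4),"gap",round(e,4))
print("knob z.118",plane(t,409.8,334,.118),plane(s,418.3,220.5,.118))
print("ram z.103",plane(t,445.3,246.5,.103),plane(s,340,192,.103))
print("sq z.089",plane(t,378.5,182.3,.089), [plane(t,*q,.089).round(4) for q in((360,159.5),(402,163),(397.5,205),(354.5,201.5))])
print("tip z.122",plane(t,416.7,132,.122),plane(s,226.3,182.5,.122))
print("tray",[plane(t,*q,.071).round(4) for q in((351,157.5),(469,163),(468,284),(343,279))])
E
```

```text
tip [ 0.7713 -0.1065  0.1244] gap 0.0003
knob [ 0.497  -0.0853  0.1171] gap 0.0004
ram [ 0.6132 -0.142   0.1042] gap 0.0005
sqTL [ 0.7431 -0.0301  0.092 ] gap 0.0011
sqBL [ 0.6823 -0.0204  0.092 ] gap 0.0014
sqTR [ 0.7372 -0.0914  0.0867] gap 0.0042
knob z.118 [ 0.49717005 -0.08511742  0.118     ] [ 0.49679747 -0.08420847  0.118     ]
ram z.103 [ 0.6136349  -0.14232561  0.103     ] [ 0.61316692 -0.14344522  0.103     ]
sq z.089 [ 0.71017924 -0.05588489  0.089     ] [array([ 0.7447, -0.0303,  0.089 ]), array([ 0.7386, -0.0909,  0.089 ]), array([ 0.6764, -0.0817,  0.089 ]), array([ 0.6823, -0.0207,  0.089 ])]
tip z.122 [ 0.77216959 -0.1070325   0.122     ] [ 0.77272421 -0.10956232  0.122     ]
tray [array([ 0.7542, -0.0189,  0.071 ]), array([ 0.7435, -0.194 ,  0.071 ]), array([ 0.5642, -0.1802,  0.071 ]), array([ 0.5738, -0.0028,  0.071 ])]
```

Every point checks out: tip z is 0.124, knob z 0.117, ramekin rim z 0.104 and square side 61 mm. The required shifts are:
- **Ramekin under the nozzle:** (+0.159, +0.035)
- **Square dish under the nozzle:** (+0.062, −0.052), measured from the start position

I'll turn the tool to yaw π first, then travel to above the knob.

Call:
play_rows(rows=[[[0,0,0],[0,0,-0.153]],[[0,0,0],[0,0,-0.153]],[[-23,-43,0],[0,0,0]],[[-23,-43,0],[0,0,0]],[[-23,-43,0],[0,0,0]],[[-23,-43,0],[0,0,0]],[[-23,-43,0],[0,0,0]],[[-23,-43,0],[0,0,0]]], fingers=0)

```text
clock: 1.1
tool_pos: [0.3042, 0.2647, 0.2311]
orientation: [-3.141, -0.0, 3.141]
force: [0.6, 0.2, -0.5]
grip_width: 0.0853
gripper_force: 0.0
```

Call:
play_rows(rows=[[[-23,-43,0],[0,0,0]],[[-23,-43,0],[0,0,0]],[[-23,-43,0],[0,0,0]],[[-23,-43,0],[0,0,0]],[[-23,-43,0],[0,0,0]],[[-23,-43,0],[0,0,0]],[[0,0,0],[0,0,0]],[[0,0,0],[0,0,0]]])

```text
clock: 2.1
tool_pos: [0.4409, 0.0084, 0.2309]
orientation: [3.141, -0.002, 3.14]
force: [-0.6, 0.0, -0.3]
grip_width: 0.0855
gripper_force: 0.0
```

Call:
play_rows(rows=[[[-28,-46,0],[0,0,0]],[[-28,-47,0],[0,0,0]],[[0,0,30],[0,0,0]],[[0,0,35],[0,0,0]],[[0,0,35],[0,0,0]],[[0,0,30],[0,0,0]],[[0,0,19],[0,0,0]],[[0,0,0],[0,0,0]]])

```text
clock: 3.1
tool_pos: [0.4959, -0.0829, 0.0811]
orientation: [3.14, -0.004, -3.14]
force: [0.5, 0.1, 0.4]
grip_width: 0.0855
gripper_force: 0.0
```

Call:
play_rows(rows=[[[0,0,0],[0,0,0]],[[0,0,0],[0,0,0]],[[0,0,0],[0,0,0]],[[0,0,0],[0,0,0]],[[0,0,0],[0,0,0]],[[0,0,0],[0,0,0]],[[0,0,0],[0,0,0]],[[0,0,0],[0,0,0]]], fingers=1)

```text
clock: 4.1
tool_pos: [0.4985, -0.0854, 0.0834]
orientation: [-3.141, 0.002, 3.141]
force: [-1.3, -0.4, 5.7]
grip_width: 0.0287
gripper_force: 58.6
```

```bash
python3 - <<'E'
from h import *
a=read_camera("top")["image"][80:380,260:560];b=read_camera("side")["image"][100:400,180:480]
cv2.imwrite("pics/g.png",np.hstack([a,b]))
E
```

```text
(no output)
```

View pics/g.png

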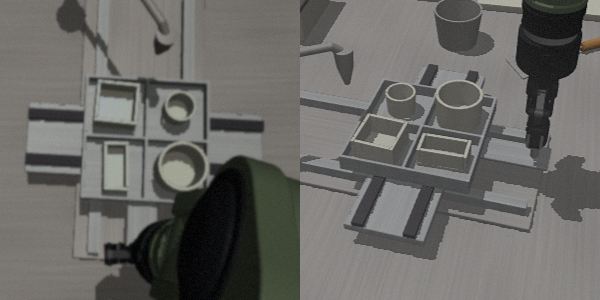

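Both views show the fingers around the knob and the dishes undisturbed; the grip width is 28.7 mm. Next I'll bring the ramekin gently under the nozzle.

Call:
play_rows(rows=[[[-4,1,0],[0,0,0]],[[-8,2,0],[0,0,0]],[[-12,2.5,0],[0,0,0]],[[-12,2.5,0],[0,0,0]],[[-12,2.5,0],[0,0,0]],[[-12,2.5,0],[0,0,0]],[[-12,2.5,0],[0,0,0]],[[-12,2.5,0],[0,0,0]]])

```text
clock: 5.2
tool_pos: [0.5823, -0.0677, 0.0834]
orientation: [-3.14, 0.001, 3.14]
force: [-2.7, -1.2, 6.2]
grip_width: 0.0286
gripper_force: 58.9
```

Call:
play_rows(rows=[[[-12,3,0],[0,0,0]],[[-12,3,0],[0,0,0]],[[-12,3,0],[0,0,0]],[[-12,3,0],[0,0,0]],[[-12,2.5,0],[0,0,0]],[[-10,2,0],[0,0,0]],[[-5,0.5,0],[0,0,0]],[[0,0,0],[0,0,0]]])

```text
clock: 6.2
tool_pos: [0.6583, -0.0506, 0.0834]
orientation: [-3.141, 0.003, 3.141]
force: [1.6, -0.1, 5.5]
grip_width: 0.0287
gripper_force: 59.1
```

```bash
python3 - <<'E'
from h import *; import pickle
t=read_camera("top");s=read_camera("side");pickle.dump((t,s),open("1.pkl","wb"));print(state()["tool_pos"])
a=cv2.resize(t["image"][50:250,340:540],None,fx=2,fy=2);b=cv2.resize(s["image"][120:320,150:350],None,fx=2,fy=2)
cv2.imwrite("pics/r.png",cv2.convertScaleAbs(np.hstack([a,b]),alpha=1.3))
E
```

```text
[ 0.65806628 -0.0505425   0.08343633]
```

View pics/r.png

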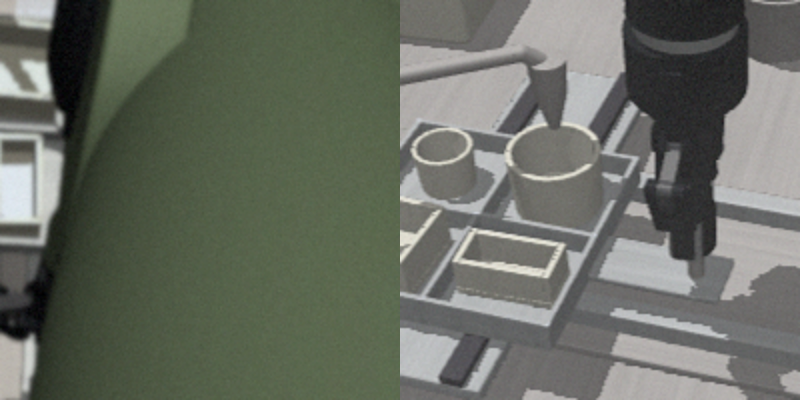

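The side view has the nozzle tip inside the ramekin rim. The rim centre is near crop (553,150), which is side pixel (226.7,195.2). I'll check the offset numerically.

```bash
python3 - <<'E'
from h import *; import pickle
t,s=pickle.load(open("1.pkl","rb"))
print(plane(s,226.7,195.2,.103),plane(s,226.3,182.5,.122))
E
```

```text
[ 0.77252367 -0.10431151  0.103     ] [ 0.77272421 -0.10956232  0.122     ]
```

The ramekin is within about 5 mm of the tip. I'll hold for more than a second, then step to the square dish with a tool shift of (+97, −89).

Call:
play_rows(rows=[[[0,0,0],[0,0,0]],[[0,0,0],[0,0,0]],[[0,0,0],[0,0,0]],[[0,0,0],[0,0,0]],[[0,0,0],[0,0,0]],[[0,0,0],[0,0,0]],[[0,0,0],[0,0,0]],[[0,0,0],[0,0,0]]])

```text
clock: 7.3
tool_pos: [0.6579, -0.0505, 0.0835]
orientation: [-3.141, 0.003, 3.141]
force: [1.4, -0.6, 5.6]
grip_width: 0.0287
gripper_force: 59.1
```

Call:
play_rows(rows=[[[0,0,0],[0,0,0]],[[0,0,0],[0,0,0]],[[3,-3,0],[0,0,0]],[[6,-5,0],[0,0,0]],[[9,-8,0],[0,0,0]],[[9,-8,0],[0,0,0]],[[9,-8,0],[0,0,0]],[[9,-8,0],[0,0,0]]])

```text
clock: 8.3
tool_pos: [0.6126, -0.0899, 0.0834]
orientation: [3.141, 0.003, 3.141]
force: [1.9, 2.1, 5.7]
grip_width: 0.0283
gripper_force: 59.3
```

Call:
play_rows(rows=[[[9,-8,0],[0,0,0]],[[9,-8,0],[0,0,0]],[[9,-9,0],[0,0,0]],[[9,-9,0],[0,0,0]],[[9,-9,0],[0,0,0]],[[5,-4,0],[0,0,0]],[[2,-2,0],[0,0,0]],[[0,0,0],[0,0,0]]])

```text
clock: 9.3
tool_pos: [0.5602, -0.1394, 0.0834]
orientation: [-3.141, 0.002, 3.14]
force: [0.7, -0.9, 7.8]
grip_width: 0.0288
gripper_force: 59.5
```

```bash
python3 - <<'E'
from h import *; import pickle
t=read_camera("top");s=read_camera("side");pickle.dump((t,s),open("2.pkl","wb"));print(state()["tool_pos"])
a=cv2.resize(t["image"][50:250,340:540],None,fx=2,fy=2);b=cv2.resize(s["image"][140:265,170:295],None,fx=3.2,fy=3.2)
cv2.imwrite("pics/q.png",cv2.convertScaleAbs(np.hstack([a,b]),alpha=1.3))
E
```

```text
[ 0.56015473 -0.13934192  0.08334043]
```

View pics/q.png

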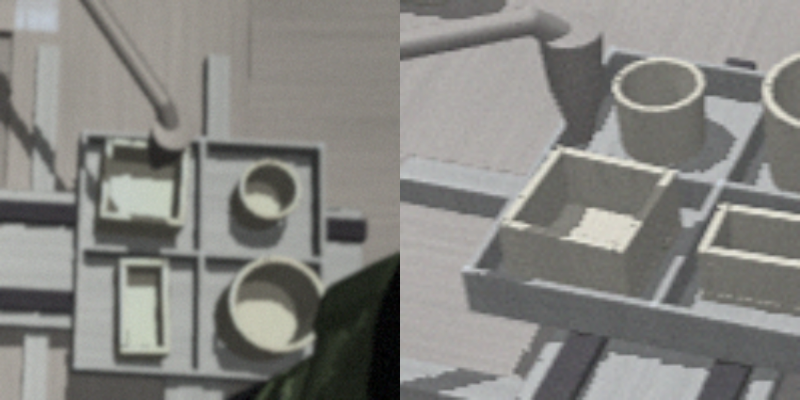

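The nozzle is over the square dish. Its rim centre is at about side (230,202.3) and top (412.2,144.2). I'll compute the offset from the tip.

```bash
python3 - <<'E'
from h import *; import pickle
t,s=pickle.load(open("2.pkl","rb"))
print(plane(s,230,202.3,.089),plane(t,412.2,144.2,.089))
print([plane(s,170+(u-400)/3.2,140+v/3.2,.089).round(4) for u,v in((562,149),(676,173),(628,252),(502,223))])
print([plane(t,340+u/2,50+v/2,.089).round(4) for u,v in((99,226),(183,236))])
E
```

```text
[ 0.76952028 -0.10592903  0.089     ] [ 0.76700267 -0.10704955  0.089     ]
[array([ 0.7947, -0.1392,  0.089 ]), array([ 0.7371, -0.1321,  0.089 ]), array([ 0.7427, -0.0736,  0.089 ]), array([ 0.8043, -0.0818,  0.089 ])]
[array([ 0.7389, -0.0728,  0.089 ]), array([ 0.7306, -0.1332,  0.089 ])]
```

The dish is about 4 mm short in x, so I'll nudge it 4 mm, hold, release and lift.

Call:
play_rows(rows=[[[-1,0,0],[0,0,0]],[[-2,0,0],[0,0,0]],[[-1,0,0],[0,0,0]],[[0,0,0],[0,0,0]],[[0,0,0],[0,0,0]],[[0,0,0],[0,0,0]],[[0,0,0],[0,0,0]],[[0,0,0],[0,0,0]]])

```text
clock: 10.4
tool_pos: [0.5639, -0.1396, 0.0834]
orientation: [-3.14, 0.001, 3.14]
force: [0.3, -1.1, 9.7]
grip_width: 0.0288
gripper_force: 59.6
```

Call:
play_rows(rows=[[[0,0,0],[0,0,0]],[[0,0,0],[0,0,0]],[[0,0,0],[0,0,0]],[[0,0,0],[0,0,0]],[[0,0,0],[0,0,0]],[[0,0,0],[0,0,0]],[[0,0,0],[0,0,0]],[[0,0,0],[0,0,0]]], fingers=0)

```text
clock: 11.4
tool_pos: [0.5636, -0.139, 0.0823]
orientation: [-3.142, 0.0, 3.141]
force: [-0.1, 0.6, -0.1]
grip_width: 0.0854
gripper_force: 0.0
```

Call:
play_rows(rows=[[[0,0,-5],[0,0,0]],[[0,0,-15],[0,0,0]],[[0,0,-25],[0,0,0]],[[0,0,-25],[0,0,0]],[[0,0,-25],[0,0,0]],[[0,0,-10],[0,0,0]],[[0,0,0],[0,0,0]],[[0,0,0],[0,0,0]]])

```text
clock: 12.4
tool_pos: [0.563, -0.1388, 0.1864]
orientation: [3.141, -0.001, 3.141]
force: [-0.8, 0.7, 0.6]
grip_width: 0.0856
gripper_force: 0.0
```

```bash
python3 - <<'E'
from h import *; import pickle
t=read_camera("top");s=read_camera("side");pickle.dump((t,s),open("3.pkl","wb"));print(state()["tool_pos"])
a=cv2.resize(t["image"][50:250,340:540],None,fx=2,fy=2);b=cv2.resize(s["image"][140:265,170:295],None,fx=3.2,fy=3.2)
cv2.imwrite("pics/e.png",cv2.convertScaleAbs(np.hstack([a,b]),alpha=1.3))
E
```

```text
[ 0.56289886 -0.13872031  0.18620131]
```

View pics/e.png

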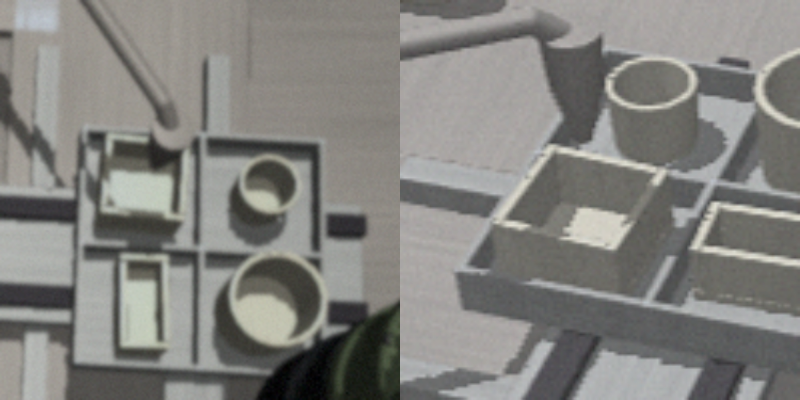

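The tray stayed where it was left. The square dish moved 4 mm with the nudge, to about (0.772, −0.107) against the tip at (0.772, −0.108). Both dishes are upright and the gripper is clear.

```bash
python3 -c "from rig import sign_off; print(sign_off())"
```

```text
the job is handed in; nothing more can be done
None
```

I held the ramekin still under the nozzle for over a second, within about 5 mm of the tip, then left the square dish there within a few mm with the gripper clear, and handed the job in at about 12.5 s; no verdict was returned.

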